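# Hang a repaired board's carrier in the notch of a lipped conveyor rail

### The job

Hang the hooked board carrier on the small conveyor rail: lift its hook over the lip so that the board hangs on the outer side, lower it gently behind the lip, and get its tongue into the notch of the black strip in the channel, fully down (slide it along the strip under a light press to feel for the notch). Let go and leave it hanging there at rest; never press hard on the rail or let the carrier fall over, and leave the other things on the bench where they are.

Things in the scene. Friction and masses are not known exactly. Their poses are not given: they have to be found in the camera images.
- carrier: Metal board carrier, 0.28 kg +-30 %, 158 mm tall, standing on its own foot. Origin level with the foot's underside, straight below the tongue; z up, x from tongue to board, y along the board. Foot 90 mm in y, x 16 to 40, z 0 to 8 mm. Plate with green board 90 mm in y, x 16 to 20, z 8 to 70 mm (chips out to x 28). Neck above it, 24 mm in y, x 16 to 20, up to z 114 mm.
- tongue_tip (a point): Centre of the lower end of the hook's tongue, at (0, 0, 78 mm) of the carrier, same axes. The tongue is 8 mm in x, 16 mm in y and hangs 30 mm down from the bridge.
- hook_gap (a point): Top of the hook's gap (underside of the bridge, midway between tongue and neck), at (10, 0, 108 mm) of the carrier, same axes. The gap is 12 mm wide in x (4 to 16 mm) and open below. The bridge over it is 24 mm in y, x -4 to 20, z 108 to 114 mm.
- tab (a point): Point to pinch in the grip tab that stands on the bridge above the tongue, at (0, 0, 140 mm) of the carrier, same axes. Tab: 12 mm in x, 24 mm in y, its top 18 mm above and the bridge 26 mm below this point. Best pinched from above across the 24 mm (along y).
- rail: Fixed aluminium conveyor rail, 300 mm long in its y, on two posts; grey drive housing 60 x 50 mm, 140 mm high, at its +y end. Origin on the bench under the channel; z up, y along the rail, x from the channel to the lip, away from the robot. Channel floor x -14 to 7 mm, 115 mm above the bench; low back wall x -14 to -11 mm, top 127 mm above the bench.
- rail_mid (a point): On the channel floor at mid length, at (0, 0, 115 mm) of the rail, same axes. The hung carrier's x goes the way of the rail's x (board on the lip's outer side); with the tongue at rail x = 0 the lip is in the middle of the hook's gap, 3 mm free each side. More than 40 N between carrier and rail is too much.
- lip_mid (a point): Middle of the top edge of the anti-jump lip, at (10, 0, 138 mm) of the rail, same axes. The lip is 6 mm thick, runs the rail's whole length, and its apron reaches 55 mm down from this edge.
- strip_ref (a point): Level of the top of the black strip, at (0, 0, 123 mm) of the rail, mid length. The strip, 8 mm thick, fills the channel and is cut by one notch, 20 mm long in y, right down to the channel floor. The notch's centre is anywhere from y = -30 to 30 mm: NOT reported, to be seen or felt. The strip reaches 110 mm from the notch's centre each way; the pressed tongue drops where the notch is.
- flux: Bystander, leave alone: small white-capped bottle, 28 mm across, 55 mm tall. Origin at its underside.
- driver: Bystander, leave alone: screwdriver lying down, 170 mm long. Origin at its underside.
- multimeter: Bystander, leave alone: orange meter lying flat, 150 x 75 x 30 mm. Origin at its underside.
- spool: Bystander, leave alone: white spool standing on its flange, 54 mm across, 40 mm tall. Origin at its underside.
- mainboard: Bystander, leave alone: bare circuit board lying flat, 150 x 200 mm. Origin at its underside.
- plain_stand: Bystander, leave alone: board on a plain foot, 80 mm wide, 63 mm tall, like the carrier's lower part but without neck, hook and tab. Origin at its underside.
There are look-alikes about, which are no part of the job. Leave any blue, pink or red look-alike of the carrier alone.

How it is judged:
By the outcome, as a careful person would: the job done as asked, in the order asked, and still so for the second after the job is handed in, with the robot touching nothing.
It also fails if it takes over 67 s, if anything falls off the work surface, if the arm or the gripper's body presses on something with over 40 N, if the wrist force passes 120 N, or if a joint passes its speed limit or range.

### The arm

A 6-joint arm with a two-finger parallel gripper is mounted at the origin on the work surface. World frame = base frame: x ahead of the robot, y to its left, z up, the work surface at z = 0. Lengths are in mm, angles in rad, forces in N, time in s.
With the tool pointing down it reaches from about 250 to 775 mm from the base axis. Payload 4 kg.
Tool frame: the origin (TCP) lies between the finger pads; the fingertips stand 14 mm ahead of it and the grasp point (between the pads) lies 5 mm behind it; z points along the fingers, y is the line along which they close (so a half turn about z gives the same grasp; the last joint's range is limited). The gripper opens to 94 mm and grips with 3 to 60 N. Pads are 16 mm wide; open, the fingers measure 119 mm over their backs; the gripper's body (75 mm by 177 mm) begins 78 mm behind the grasp point.
Start: joints at [-1.388, 0.087, 1.371, -0, 1.684, -0.103], TCP at [155.056, -527.709, 219.506] pointing down, gripper open.
Joint ranges: [-3.1, 3.1], [-0.76, 2.03], [0.27, 2.55], [-1.08, 4.22], [0.17, 2.65], [-2.57, 2.57]. Speed limits (rad/s): [2.79, 2.79, 3.14, 3.14, 3.14, 3.14].

### API

Orientations are given as a rotation vector (axis times angle).
In Python, from workcell import env gives the robot as it stands.
- The arm moves only by the tool arm_command, never from a script. Its arguments are lists of equal length, an entry for each row: "dr": the turn, a rotation vector about the world's x, y, z in rad, a list of three; "xyz": the shift along the world's x, y, z in mm, a list of three; "hand": the opening, from -1 (shut) to 1 (fully open). A call has 1 to 20 rows; each row shifts and turns the commanded pose from where the row before left it; what a row does not reach is not made up. A row lasts 1/12 s, in which the tool goes at most 41.7 mm and 7.16 degrees, less where a joint would pass 70% of its speed; a pose out of reach is approached as far as the arm can. A call is refused whole if a number of a shift passes 41.7 or a number of a turn 0.125, either way. A call with a gripper value outside its range is refused whole. The fingers move at their own pace and stop on an object; "force" is the grip in N (left out, the last holds). Time passes only in rows, so rows that do not move let the fingers close. It gives the time, the measured TCP pose, the force, the opening and the grip force at its end, in the units of the state.
- env.sense(): the state, without advancing time (a new reading comes with each control period).
- env.read_camera(name): name is "side" or "top"; returns the picture (384x512x3 uint8, red, green, blue); there is no depth.
- env.camera_model(name): a dict with "fx", "fy", "cx", "cy" (pixels), "k1" (the pictures are not rectified: a ray, as slopes to the right and down, at radius r is drawn at 1 + k1 r^2 times it, then the intrinsics apply), "world_from_camera" (4x4, takes a point from camera to world coordinates). Camera axes: x right, y up, looking along -z (the intrinsics and any distortion apply to the point x, -y, -z); pixel columns grow to the right and rows downward; lengths in mm; the calibration is good to about 2 mm. A picture is of the moment at which its call begins. camera_model takes no time and is no camera call.
- env.job_done(): hands the job in; it is judged then, once.
Trained networks look in the newest picture that a camera, given by its name, has taken for a name from the list of things; names that differ only in an ending like _2 or _b are one class to them, and where a whole thing is asked for, a point or a joint stands for the part that bears it (a point fixed in the world has none). Each returns a list of dicts, best first, with "p" (0 to 1); they miss things now and then, are a little off and sometimes report something else, mostly with a low value. They report only what shows in the picture. A call takes as long as a camera call. They do not tell look-alikes from the thing itself.
- env.search_frame(camera, target): "pixel" ([column, row] in pixels, amid what is visible of it).
- env.regions_of(camera, target): "pixels" (384x512 bool, what is visible of it) and "pixel" ([column, row] in pixels, amid what is visible of it).
The state is a dict: "time": time; "joint_positions": joint angles; "dq": joint speeds; "effort": joint torques, N m; "position": TCP position; "eef_rot": TCP orientation; "ft_force": force on the tool from outside, world axes, zero at the start; "moment": the same for the moment, N m; "opening": finger opening in mm; "grip_force": force on a finger pad.
Only numpy, scipy, OpenCV 4.12 (cv2) and the standard library are available. Lean on these libraries where they do the work, as an engineer would, in place of code of your own. Each camera call takes 0.05 s, during which the arm holds its last target. There are 200 camera calls.

## Working session

There is one attempt and no reset: what is moved stays moved. The work goes in short steps, Python scripts to look and compute and a tool call to move; the robot and the scene stay as the last step left them, time stands still between calls to the robot, and variables do not carry over. Pictures are saved under pics/ and viewed, at most 10 in all, crops included, and the job is handed in when it is done.

Besides the shell and the picture viewer there is one more tool, called as name(argument=value, ...), one argument or row to a line, values as JSON. arm_command: Moves the arm, as the interface text tells. Its arguments: {"type":"object","properties":{"dr":{"type":"array"},"xyz":{"type":"array"},"hand":{"type":"array"},"force":{"type":"number"}},"required":["dr","xyz","hand"]}

```bash
mkdir -p pics; python3 - <<'E'
from workcell import env
import cv2,numpy as np
for c in("top","side"):
    im=env.read_camera(c); cv2.imwrite(f"pics/{c}0.png",cv2.resize(im[:,:,::-1],(800,600),interpolation=cv2.INTER_CUBIC))
    m=env.camera_model(c); print({k:np.round(v,3).tolist() for k,v in m.items()})
    for t in("carrier","tab","tongue_tip","rail","rail_mid","lip_mid","strip_ref","plain_stand"):
        print(c,t,[(np.round(d["pixel"],1).tolist(),round(d["p"],2)) for d in env.search_frame(c,t)])
print(env.sense())
E
```

```text
{'fx': 484.646, 'fy': 484.646, 'cx': 252.757, 'cy': 191.859, 'k1': 0.062, 'world_from_camera': [[0.019, 0.998, -0.054, 450.009], [-1.0, 0.019, 0.009, -57.572], [0.01, 0.054, 0.999, 1827.537], [0.0, 0.0, 0.0, 1.0]]}
top carrier [([328.4, 194.8], 0.77), ([362.8, 195.1], 0.72), ([395.3, 213.5], 0.58), ([319.2, 231.6], 0.51), ([170.1, 171.3], 0.49)]
top tab [([393.7, 215.6], 0.93), ([317.5, 233.3], 0.8), ([328.4, 193.6], 0.72), ([361.7, 194.8], 0.6)]
top tongue_tip [([362.3, 196.7], 0.77), ([329.3, 197.3], 0.66), ([394.9, 214.1], 0.62), ([319.8, 230.6], 0.57), ([173.6, 176.3], 0.47), ([104.2, 235.1], 0.31)]
top rail [([171.2, 173.1], 0.96)]
top rail_mid [([172.5, 173.2], 0.55)]
top lip_mid [([169.2, 173.1], 0.61)]
top strip_ref [([170.3, 172.5], 0.95), ([104.2, 235.4], 0.32)]
top plain_stand [([342.3, 170.0], 0.63)]
{'fx': 354.967, 'fy': 354.967, 'cx': 251.141, 'cy': 187.082, 'k1': -0.071, 'world_from_camera': [[0.98, 0.094, -0.174, 324.94], [-0.197, 0.565, -0.802, -1106.187], [0.023, 0.82, 0.572, 851.292], [0.0, 0.0, 0.0, 1.0]]}
side carrier [([223.3, 251.2], 0.96), ([261.2, 324.9], 0.9
[... 462 characters left out ...]
{'time': 0.9, 'joint_positions': array([-1.38811380e+00,  8.71536444e-02,  1.37066975e+00,  7.53349408e-06,
        1.68357377e+00, -1.03127863e-01]), 'dq': array([-3.25038916e-04, -8.60803674e-04, -1.76367236e-05,  1.03850237e-03,
        1.53281870e-03,  1.83485933e-03]), 'effort': array([ 3.10672753e-03, -3.40029359e+01, -3.02598739e+01,  7.18993298e-02,
        2.35455536e-02, -9.86826876e-06]), 'position': array([ 155.0538896 , -527.72749926,  219.54660624]), 'eef_rot': array([3.10937534e+00, 4.47396941e-01, 2.39585756e-05]), 'ft_force': array([0.53435508, 0.07908102, 0.14732457]), 'moment': array([ 0.0049781 , -0.00312549, -0.05062507]), 'grip_force': 0.0, 'opening': 94.03019155981474}
```

View pics/top0.png

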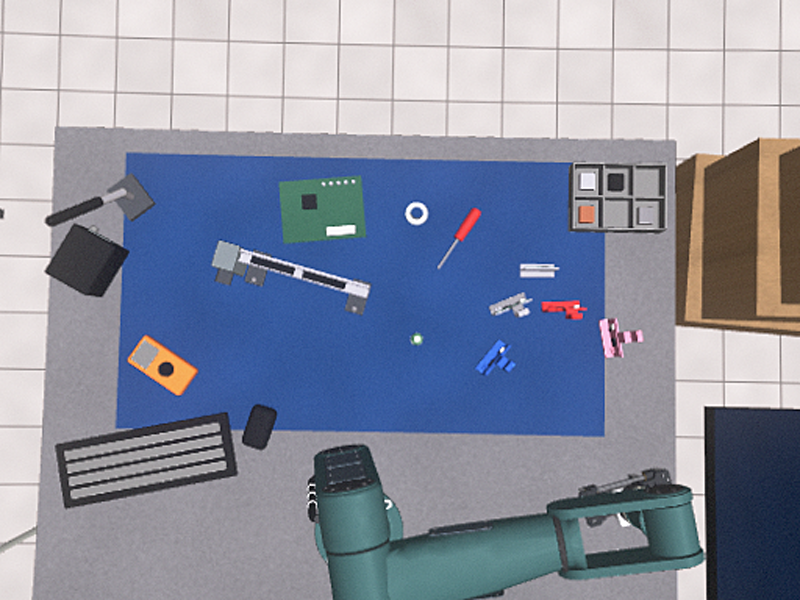

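View pics/side0.png

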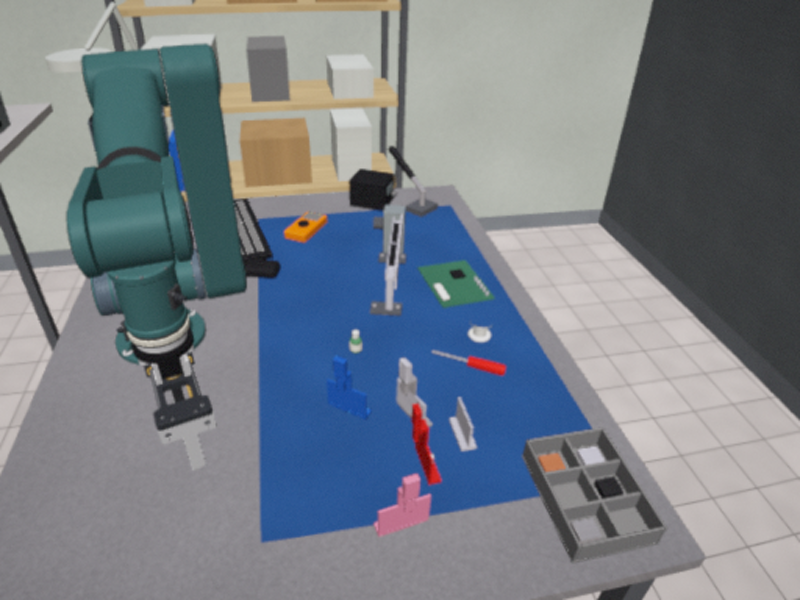

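Top picture candidates, at 800x600 scale: grey hooked one (512,304), blue (495,357), red (563,309), pink (620,337) and the plain stand without a neck (539,270). I choose the grey hooked one. In the side picture it is at (407,390). The rail runs from (225,257) to (365,290), with a bright gap in the strip near (299,270).

```bash
cat > h.py <<'E'
from workcell import env
import cv2,numpy as np
def model(c):
    m=env.camera_model(c); return m,np.array(m["world_from_camera"])
def proj(c,P):
    m,T=model(c); p=(np.c_[np.atleast_2d(P),np.ones(len(np.atleast_2d(P)))]@np.linalg.inv(T).T)[:,:3]
    s=np.c_[p[:,0]/-p[:,2],-p[:,1]/-p[:,2]]; s=s*(1+m["k1"]*(s**2).sum(1))[:,None]
    return s*[m["fx"],m["fy"]]+[m["cx"],m["cy"]]
def onz(c,px,z):
    m,T=model(c); d=(np.atleast_2d(px)-[m["cx"],m["cy"]])/[m["fx"],m["fy"]]; s=d.copy()
    for _ in range(20): s=d/(1+m["k1"]*(s**2).sum(1))[:,None]
    r=np.c_[s[:,0],-s[:,1],-np.ones(len(s))]@T[:3,:3].T
    return T[:3,3]+r*((z-T[2,3])/r[:,2])[:,None]
def crop(im,c0,c1,r0,r1,k): return cv2.resize(im[r0:r1,c0:c1,::-1],None,fx=k,fy=k,interpolation=cv2.INTER_CUBIC)
def fr(x,y,th,P): # local points -> world
    c,s=np.cos(th),np.sin(th); P=np.atleast_2d(np.asarray(P,float)); return np.c_[x+c*P[:,0]-s*P[:,1],y+s*P[:,0]+c*P[:,1],P[:,2]]
E
python3 - <<'E'
from h import *
t=env.read_camera("top"); s=env.read_camera("side")
A=crop(t,130,240,148,205,7)   #770x399
B=crop(t,305,345,180,208,7)   #280x196
C=crop(s,245,285,222,276,3.6)
C=crop(s,240,290,222,250+0,7) if 0 else crop(s,235,300,222,280,3.4)
D=crop(s,235,270,125,205,2.45) 
out=np.zeros((600,800,3),np.uint8)
for im,(x,y) in((A,(0,0)),(B,(0,402)),(C,(290,402)),(D,(520,402))): out[y:y+im.shape[0],x:x+im.shape[1]]=im[:600-y]
cv2.imwrite("pics/crop1.png",out)
print("tab",onz("top",[328.4,193.6],150),"side",onz("side",[262.1,250.2],140))
E
```

```text
tab [[ 539.65168215 -334.86511769  150.        ]] side [[ 510.95254782 -417.37715726  140.        ]]
```

View pics/crop1.png

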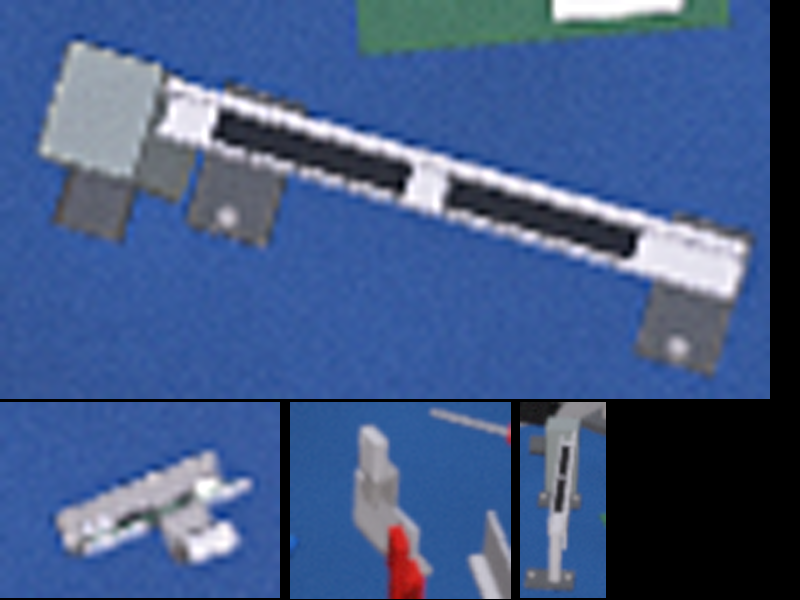

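The top crop shows the grey carrier with its tab at crop (205,540), on the robot side of the foot. That gives a carrier yaw of about +23°. The rail is at about -14°, and its notch is clearly visible at crop (427,185). Next I fit both poses.

```bash
cat >> h.py <<'E'
CAR=[((16,-45,0),(40,45,8)),((16,-45,8),(20,45,70)),((16,-12,70),(20,12,114)),((-4,-12,108),(20,12,114)),((-6,-12,114),(6,12,158)),((-4,-8,78),(4,8,108))]
def render(c,boxes,x,y,th,z0=0,S=4):
    m=np.zeros((384*S,512*S),np.uint8)
    for a,b in boxes:
        P=np.array([[(a,b)[i][0],(a,b)[j][1],(a,b)[k][2]+z0] for i in(0,1) for j in(0,1) for k in(0,1)],float)
        q=proj(c,fr(x,y,th,P)); h=cv2.convexHull(((q+.5)*S).astype(np.float32)).astype(np.int32)
        cv2.fillConvexPoly(m,h,1)
    return cv2.resize(m.astype(np.float32),(512,384),interpolation=cv2.INTER_AREA)
E
python3 - <<'E'
from h import *
from scipy.optimize import minimize
t=env.read_camera("top"); hsv=cv2.cvtColor(t,cv2.COLOR_RGB2HSV).astype(int)
# carrier mask in top: non-blue pixels around it
M={}
for c,ref in(("top",(328,195)),("side",(262,250))):
    env.read_camera(c)
    R=env.regions_of(c,"carrier"); R=min(R,key=lambda d:np.hypot(*(np.array(d["pixel"])-ref)))
    M[c]=R["pixels"].astype(np.float32); print(c,R["pixel"],R["p"],M[c].sum())
sub=np.zeros((384,512),bool); sub[180:208,308:345]=1
M["top2"]=((hsv[...,1]<110)&sub).astype(np.float32); print("top2",M["top2"].sum())
def cost(p,keys):
    s=0
    for k in keys:
        c=k[:4].replace("top2","top"); c="top" if k[0]=="t" else "side"
        r=render(c,CAR,p[0],p[1],p[2]); s+=1-np.minimum(r,M[k]).sum()/np.maximum(r,M[k]).sum()
    return s
for keys in(["top"],["top2"],["side"],["top2","side"]):
    best=min((minimize(cost,[535+dx,-325+dy,th],args=(keys,),method="Nelder-Mead",options=dict(initial_simplex=np.array([[535+dx,-325+dy,th],[545+dx,-325+dy,th],[535+dx,-315+dy,th],[535+dx,-325+dy,th+.15]]))) for dx,dy in((0,0),(-15,10)) for th in(.3,.45)),key=lambda r:r.fun)
    print(keys,np.round(best.x,3),round(best.fun,3))
# strip
sub=np.zeros((384,512),bool); sub[160:186,158:224]=1
d=((hsv[...,2]<90)&sub); ys,xs=np.nonzero(d); w=np.clip(150-hsv[ys,xs,2],0,None)
n,l,st,ce=cv2.connectedComponentsWithStats(d.astype(np.uint8)); 
P=onz("top",np.c_[xs,ys].astype(float),123)[:,:2]
mu=P.mean(0); u=np.linalg.svd(P-mu)[2][0]; u=u*np.sign(u[1]); th=np.arctan2(-u[0],u[1])
s=(P-mu)@u; v=(P-mu)@[u[1],-u[0]]; 
h,_=np.histogram(s,np.arange(-125,126,5)); print("strip centre",mu,"th",th,"ext",s.min(),s.max(),"width",v.min(),v.max()); print(h)
print(st.tolist())
E
```

```text
top [325.4, 196.1] 0.62 200.0
side [260.9, 248.6] 0.76 323.0
top2 250.0Traceback (most recent call last):
  File "<stdin>", line 19, in <module>
  File "<stdin>", line 19, in <genexpr>
    res = _minimize_neldermead(fun, x0, args, callback, bounds=bounds,
                               **options)
    fxcc = func(xcc)
    fx = function(np.copy(x), *(wrapper_args + args))
  File "<stdin>", line 16, in cost
  File "h.py", line 22, in render
    q=proj(c,fr(x,y,th,P)); h=cv2.convexHull(((q+.5)*S).astype(np.float32)).astype(np.int32)
  File "h.py", line 6, in proj
    m,T=model(c); p=(np.c_[np.atleast_2d(P),np.ones(len(np.atleast_2d(P)))]@np.linalg.inv(T).T)[:,:3]
        ~~~~~^^^
  File "h.py", line 4, in model
    m=env.camera_model(c); return m,np.array(m["world_from_camera"])
ValueError: time passes only in moves, steps and waits
```

```bash
sed -i 's/^def model(c):/import functools\n@functools.cache\ndef model(c):/' h.py
python3 - <<'E'
from h import *
from scipy.optimize import minimize
t=env.read_camera("top"); hsv=cv2.cvtColor(t,cv2.COLOR_RGB2HSV).astype(int)
s_=env.read_camera("side"); np.savez("im0.npz",top=t,side=s_)
hs=cv2.cvtColor(s_,cv2.COLOR_RGB2HSV).astype(int)
M={}
sub=np.zeros((384,512),bool); sub[180:208,308:345]=1
M["top"]=((hsv[...,1]<110)&sub).astype(np.float32)
sub=np.zeros((384,512),bool); sub[224:276,245:279]=1
M["side"]=((hs[...,1]<90)&sub).astype(np.float32)
red=cv2.dilate(((hs[...,1]>150)&((hs[...,0]<12)|(hs[...,0]>170))).astype(np.uint8),np.ones((3,3)))>0
print({k:v.sum() for k,v in M.items()})
def cost(p,keys):
    s=0
    for c in keys:
        r=render(c,CAR,p[0],p[1],p[2])
        if c=="side": r=r*~red; m=M[c]*~red
        else: m=M[c]
        s+=1-np.minimum(r,m).sum()/np.maximum(r,m).sum()
    return s
for keys in(["top"],["side"],["top","side"]):
    best=min((minimize(cost,[535,-315,th],args=(keys,),method="Nelder-Mead",options=dict(initial_simplex=np.array([[535,-325,th],[550,-325,th],[535,-305,th],[535,-325,th+.15]]))) for th in(.3,.45)),key=lambda r:r.fun)
    print(keys,np.round(best.x,3),round(best.fun,3))
sub=np.zeros((384,512),bool); sub[160:186,158:224]=1
d=((hsv[...,2]<110)&sub); ys,xs=np.nonzero(d)
n,l,st,ce=cv2.connectedComponentsWithStats(d.astype(np.uint8)); print(st.tolist())
P=onz("top",np.c_[xs,ys].astype(float),123)[:,:2]
mu=P.mean(0); u=np.linalg.svd(P-mu)[2][0]; u=u*np.sign(u[1]); th=np.arctan2(-u[0],u[1])
s=(P-mu)@u; v=(P-mu)@[u[1],-u[0]]
print("strip centre",mu,"th",th,"ext",s.min(),s.max(),"width",v.min(),v.max()); print(np.histogram(s,np.arange(-125,126,5))[0])
E
```

```text
{'top': np.float32(251.0), 'side': np.float32(438.0)}
['top'] [ 5.19399e+02 -3.56089e+02  4.10000e-01] 0.091
['side'] [ 5.15309e+02 -3.57674e+02  4.21000e-01] 0.062
['top', 'side'] [ 5.16477e+02 -3.56212e+02  4.17000e-01] 0.264
[[0, 0, 512, 384, 196284], [162, 160, 5, 2, 5], [168, 162, 6, 2, 6], [160, 164, 29, 12, 126], [158, 170, 7, 11, 32], [164, 172, 7, 11, 34], [194, 173, 27, 12, 120], [162, 181, 1, 1, 1]]
strip centre [600.64104896 170.60953196] th -0.17346728825242322 ext -130.68184951617823 87.50644185125121 width -40.60120903424239 34.12283875667059
[ 6  6  6  7  6  6  6  7  6  6  6  6  6  6  6  7  5  6  2  0  0  0  3  8
  5  7  6  6  7  5  8  6  5  7 13 18 19 12 12 12 15 21  9  0  0  0  0  0
  0  0]
```

```bash
python3 - <<'E'
from h import *
from scipy.optimize import minimize
I=np.load("im0.npz"); hsv=cv2.cvtColor(I["top"],cv2.COLOR_RGB2HSV).astype(int)
sub=np.zeros((384,512),bool); sub[160:186,158:224]=1
d=((hsv[...,2]<110)&sub)
n,l,st,ce=cv2.connectedComponentsWithStats(d.astype(np.uint8)); ok=np.isin(l,[i for i in range(1,n) if st[i,4]>100])
ys,xs=np.nonzero(ok)
P=onz("top",np.c_[xs,ys].astype(float),123)[:,:2]
mu=P.mean(0); u=np.linalg.svd(P-mu)[2][0]; u=u*np.sign(u[1]); th=np.arctan2(-u[0],u[1])
s=(P-mu)@u; v=(P-mu)@[u[1],-u[0]]
print("strip centre",mu,"th",th,"ext",s.min(),s.max(),"width",v.min(),v.max(),np.sort(abs(s))[:3],s[s>0].min(),s[s<0].max())
# darkness fit in both views: strip halves model
for c in("top","side"):
    g=I[c].max(2).astype(float); D=np.clip((170-g)/130,0,1)
    def cost(p):
        bx=[((-11,10,123),(7,110,123)),((-11,-110,123),(7,-10,123))]
        r=render(c,bx,p[0],p[1],p[2]); near=render(c,[((-9,-120,123),(5,120,123))],p[0],p[1],p[2])>0.02
        near=cv2.dilate(near.astype(np.uint8),np.ones((3,3)))>0
        return ((r-D)[near]**2).mean()
    x0=mu+2*np.array([np.cos(th),np.sin(th)])
    b=minimize(cost,[*x0,th],method="Nelder-Mead",options=dict(initial_simplex=np.array([[*x0,th],[x0[0]+8,x0[1],th],[x0[0],x0[1]+8,th],[*x0,th+.05]])))
    print(c,np.round(b.x,3),b.fun)
# top rail silhouette (lip outer edge to back wall)
W=((hsv[...,1]<110)|(hsv[...,2]<110)).astype(np.float32)
def c2(p):
    a,b,t=p; bx=[((7,-60,83),(13,60,138)),((-14,-60,111),(7,60,127))]
    r=render("top",bx,a,b,t); near=cv2.dilate((render("top",[((-14,-55,123),(10,55,123))],a,b,t)>.02).astype(np.uint8),np.ones((7,7)))>0
    return ((r-W)[near]**2).mean()
b=min((minimize(lambda q:c2([x0[0]+q[0]*np.cos(th),x0[1]+q[0]*np.sin(th),th+q[1]]),[i,0],method="Nelder-Mead",options=dict(initial_simplex=np.array([[i,0],[i+4,0],[i,.03]]))) for i in(-4,0,4)),key=lambda r:r.fun)
print("silh dx,dth",b.x,b.fun)
E
```

```text
strip centre [601.06727393 148.78452766] th -0.25924534742558053 ext -109.81794073869787 108.34623805451403 width -7.630697062961954 7.433404925095111 [ 9.1258634   9.52366612 10.51514497] 9.125863401616412 -12.108700969683252
top [ 6.02796e+02  1.46909e+02 -2.65000e-01] 0.05637593410882334
side [ 5.99333e+02  1.52187e+02 -2.59000e-01] 0.13690214986760693
silh dx,dth [-0.4140625  -0.00512695] 0.07601707428693771
```

arm_command(
  dr=[
    [0, 0, 0.011],
    [0, 0, 0.011],
    [0, 0, 0.011],
    [0, 0, 0.011],
    [0, 0, 0.011],
    [0, 0, 0.011],
    [0, 0, 0.011],
    [0, 0, 0.011],
    [0, 0, 0.011],
    [0, 0, 0.011],
    [0, 0, 0.011],
    [0, 0, 0.01],
    [0, 0, 0],
  ],
  xyz=[
    [30, 14, 0],
    [30, 14, 0],
    [30, 14, 0],
    [30, 14, 0],
    [30, 14, 0],
    [30, 14, 0],
    [30, 14, 0],
    [30, 14, 0],
    [30, 14, 0],
    [30, 14, 0],
    [30, 14, 0],
    [31, 16, 0],
    [0, 0, 0],
  ],
  hand=[0, 0, 0, 0, 0, 0, 0, 0, 0, 0, 0, 0, 0],
)

```text
time: 2.43
position: [520.7, -354.0, 218.6]
eef_rot: [-3.069, -0.66, -0.004]
ft_force: [-1.1, 0.2, -1.2]
opening: 47.3
grip_force: 0.0
```

```bash
python3 - <<'E'
from h import *
t=env.read_camera("top"); s=env.read_camera("side"); p=env.sense(); print(p["position"],p["eef_rot"])
x,y=517,-356.5; th=.417
def mark(im,c):
    for P,col in(((0,0,140),(255,0,255)),((0,0,158),(255,255,0))):
        q=proj(c,fr(x,y,th,P))[0]; im[int(round(q[1])),int(round(q[0]))]=col
    return im
A=crop(mark(t.copy(),"top"),300,355,172,220,7.2); B=crop(mark(s.copy(),"side"),230,286,190,275,7)
out=np.zeros((600,800,3),np.uint8); out[:A.shape[0],:A.shape[1]]=A; out[:B.shape[0],400:400+B.shape[1]]=B[:600]
cv2.imwrite("pics/over.png",out)
E
```

```text
[ 516.82837957 -356.89434966  218.93238209] [-3.07249954e+00 -6.53586350e-01  1.59070054e-03]
```

View pics/over.png

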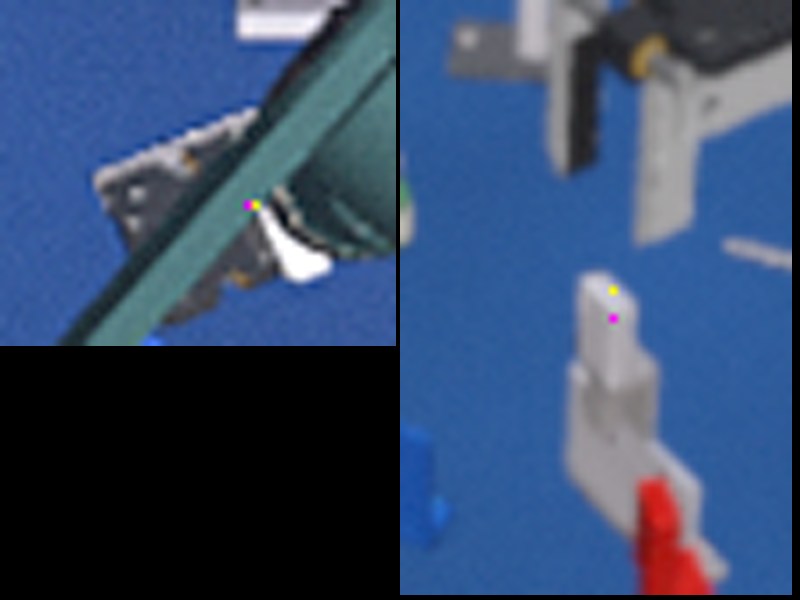

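The fingers straddle the tab, and the predicted tab-top marker at (613,290) lies on the tab. I descend and grip.

arm_command(
  dr=[
    [0, 0, 0],
    [0, 0, 0],
    [0, 0, 0],
    [0, 0, 0],
    [0, 0, 0],
    [0, 0, 0],
    [0, 0, 0],
    [0, 0, 0],
    [0, 0, 0],
    [0, 0, 0],
    [0, 0, 0],
    [0, 0, 0],
  ],
  xyz=[
    [0, 0, -20],
    [0, 0, -20],
    [0, 0, -20],
    [0, 0, -15],
    [0, 0, -7],
    [0, 0, 0],
    [0, 0, 0],
    [0, 0, 0],
    [0, 0, 0],
    [0, 0, 0],
    [0, 0, 0],
    [0, 0, 0],
  ],
  hand=[0, 0, 0, 0, 0, 0, -1, -1, -1, -1, -1, -1],
  force=25,
)

```text
time: 3.53
position: [516.3, -358.2, 139.0]
eef_rot: [3.072, 0.65, 0.001]
ft_force: [-1.5, -0.3, 3.5]
opening: 23.7
grip_force: 25.0
```

arm_command(
  dr=[
    [0, 0, 0],
    [0, 0, 0],
    [0, 0, 0],
    [0, 0, 0],
    [0, 0, 0],
    [0, 0, 0],
    [0, 0, 0],
    [0, 0, 0],
    [0, 0, 0],
    [0, 0, 0],
    [0, 0, 0],
    [0, 0, 0],
  ],
  xyz=[
    [0, 0, 0],
    [0, 0, 0],
    [0, 0, 4],
    [0, 0, 8],
    [0, 0, 14],
    [0, 0, 20],
    [0, 0, 25],
    [0, 0, 30],
    [0, 0, 30],
    [0, 0, 20],
    [0, 0, 11],
    [0, 0, 0],
  ],
  hand=[-1, -1, -1, -1, -1, -1, -1, -1, -1, -1, -1, -1],
  force=45,
)

```text
time: 4.53
position: [516.8, -358.2, 302.5]
eef_rot: [3.07, 0.649, 0.005]
ft_force: [0.4, -0.6, -2.9]
opening: 23.4
grip_force: 45.0
```

arm_command(
  dr=[
    [0, 0, -0.01],
    [0, 0, -0.025],
    [0, 0, -0.045],
    [0, 0, -0.045],
    [0, 0, -0.045],
    [0, 0, -0.045],
    [0, 0, -0.045],
    [0, 0, -0.045],
    [0, 0, -0.045],
    [0, 0, -0.045],
    [0, 0, -0.045],
    [0, 0, -0.045],
    [0, 0, -0.045],
    [0, 0, -0.045],
    [0, 0, -0.045],
    [0, 0, -0.04],
    [0, 0, -0.025],
    [0, 0, 0],
    [0, 0, 0],
  ],
  xyz=[
    [2, 9, 0],
    [4, 20, 0],
    [6, 30, 0],
    [7, 33, 0],
    [7, 33, 0],
    [7, 33, 0],
    [7, 33, 0],
    [7, 33, 0],
    [7, 33, 0],
    [7, 33, 0],
    [7, 33, 0],
    [7, 33, 0],
    [7, 33, 0],
    [7, 33, 0],
    [7, 33, 0],
    [6, 28, 0],
    [3, 14, 0],
    [1, 5, 0],
    [0, 0, 0],
  ],
  hand=[-1, -1, -1, -1, -1, -1, -1, -1, -1, -1, -1, -1, -1, -1, -1, -1, -1, -1, -1],
)

```text
time: 6.12
position: [621.1, 145.9, 296.3]
eef_rot: [3.113, -0.415, -0.009]
ft_force: [-0.6, -0.7, -3.1]
opening: 23.9
grip_force: 45.0
```

```bash
cat >> h.py <<'E'
def wire(c,boxes,x,y,th,z0,im,off,k,col,tilt=0):
    for a,b in boxes:
        P=np.array([[(a,b)[i][0],(a,b)[j][1],(a,b)[m][2]] for i in(0,1) for j in(0,1) for m in(0,1)],float)
        q=P-[0,0,140]; P=np.c_[q[:,0]*np.cos(tilt)+q[:,2]*np.sin(tilt),q[:,1],-q[:,0]*np.sin(tilt)+q[:,2]*np.cos(tilt)+140+z0]
        q=((proj(c,fr(x,y,th,P))+.5-off)*k).astype(int)
        for i in range(8):
            for j in(1,2,4):
                if not i&j: cv2.line(im,tuple(map(int,q[i])),tuple(map(int,q[i|j])),col,1)
RAIL=[((7,-150,83),(13,150,138)),((-14,-150,111),(7,150,115)),((-14,-150,115),(-11,150,127))]
STRIP=[((-11,10,115),(7,110,123)),((-11,-110,115),(7,-10,123))]
NOTCH=(602.5,147.5,-.26)
E
cat > look.py <<'E'
from h import *
import sys
z0=float(sys.argv[2]); tilt=float(sys.argv[3]) if len(sys.argv)>3 else 0
p=env.sense(); x,y,_=p["position"]; r=p["eef_rot"]; th=2*np.arctan2(r[1],r[0]); th=(th+np.pi)%(2*np.pi)-np.pi
print(p["position"],th,p["ft_force"])
s=env.read_camera("side"); t=env.read_camera("top")
out=np.zeros((600,800,3),np.uint8)
for c,im,(c0,c1,r0,r1),k,X in(("side",s,(215,295,105,205),6,0),("top",t,(165,222,140,200),5.5,482)):
    A=np.ascontiguousarray(crop(im,c0,c1,r0,r1,k)); 
    wire(c,CAR,x,y,th,z0,A,[c0,r0],k,(0,0,255),tilt); wire(c,STRIP[:2]+RAIL[:1],*NOTCH,0,A,[c0,r0],k,(0,255,0))
    out[:A.shape[0],X:X+A.shape[1]]=A[:, :800-X]
cv2.imwrite(sys.argv[1],out)
E
python3 look.py pics/l1.png 160
```

```text
[621.05358112 145.93414511 296.3015346 ] -0.2652175041058409 [-0.6121466  -0.69291747 -3.09977527]
```

View pics/l1.png

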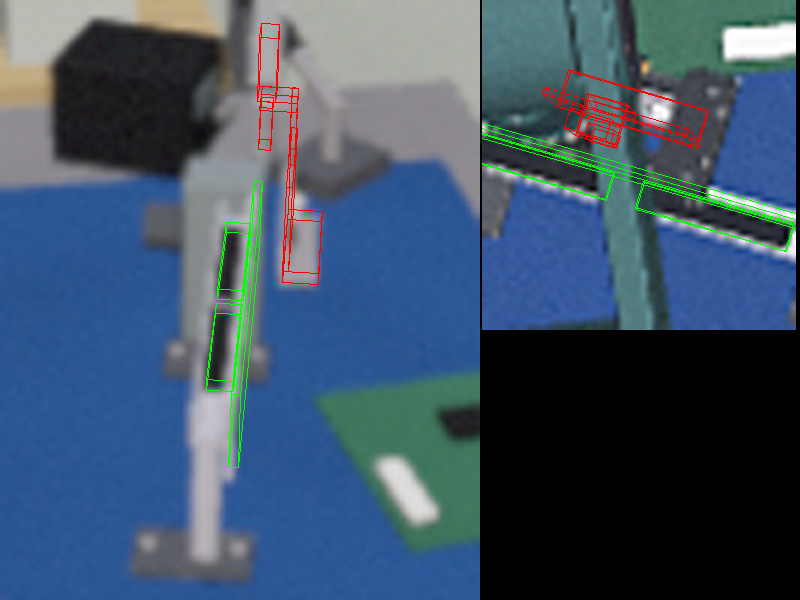

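The carrier hangs upright, and its foot in the side view at (300,245) matches the predicted box. The rail overlay also fits within about 1 px. I lower it on the outer side of the lip.

arm_command(
  dr=[
    [0, 0, 0],
    [0, 0, 0],
    [0, 0, 0],
    [0, 0, 0],
    [0, 0, 0],
    [0, 0, 0],
    [0, 0, 0],
  ],
  xyz=[
    [0, 0, -12],
    [0, 0, -20],
    [0, 0, -20],
    [0, 0, -20],
    [0, 0, -12],
    [0, 0, -6],
    [0, 0, 0],
  ],
  hand=[-1, -1, -1, -1, -1, -1, -1],
)

```text
time: 6.8
position: [621.2, 143.2, 207.6]
eef_rot: [3.112, -0.422, -0.006]
ft_force: [0.3, 0.5, -3.7]
opening: 23.7
grip_force: 45.0
```

```bash
python3 look.py pics/l2.png 67
```

```text
[621.17600233 143.18065524 207.58303142] -0.26951662136638577 [ 0.30847524  0.54377157 -3.73277602]
```

View pics/l2.png

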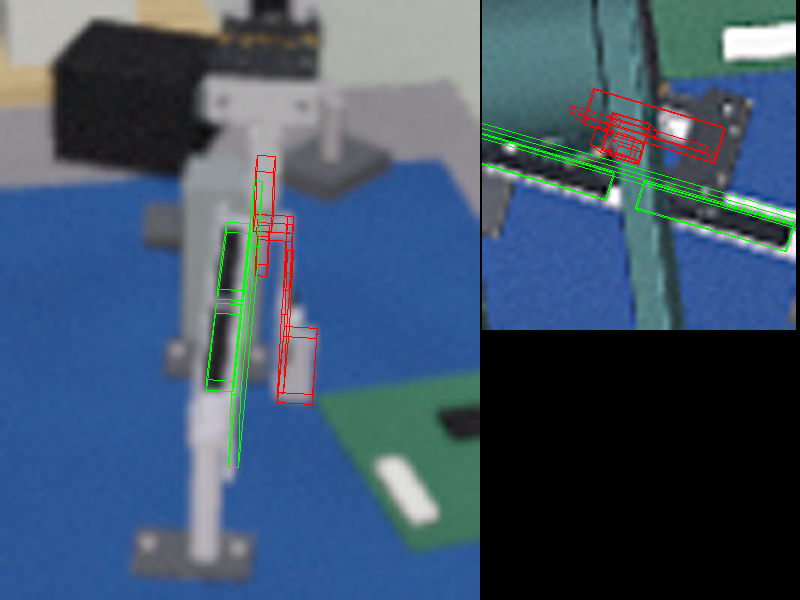

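arm_command(
  dr=[
    [0, 0, 0],
    [0, 0, 0],
    [0, 0, 0],
    [0, 0, 0],
    [0, 0, 0],
    [0, 0, 0],
    [0, 0, 0],
  ],
  xyz=[
    [-4, 1, 0],
    [-4, 1, 0],
    [-4, 1, 0],
    [-3, 1, 0],
    [-2, 0.5, 0],
    [0, 0, 0],
    [0, 0, 0],
  ],
  hand=[-1, -1, -1, -1, -1, -1, -1],
)

```text
time: 7.48
position: [605.0, 148.9, 209.7]
eef_rot: [3.113, -0.42, 0.001]
ft_force: [0.1, -1.1, -3.7]
opening: 23.4
grip_force: 45.0
```

arm_command(
  dr=[
    [0, 0, 0],
    [0, 0, 0],
    [0, 0, 0],
  ],
  xyz=[
    [-1, 0.25, 0],
    [-1, 0.25, 0],
    [0, 0, 0],
  ],
  hand=[-1, -1, -1],
)

```text
time: 7.73
position: [603.0, 149.3, 209.4]
eef_rot: [3.113, -0.42, -0.0]
ft_force: [-0.0, -1.3, -2.9]
opening: 23.7
grip_force: 45.0
```

arm_command(
  dr=[
    [0, 0, 0],
    [0, 0, 0],
    [0, 0, 0],
  ],
  xyz=[
    [-1, 0.25, 0],
    [0, 0, 0],
    [0, 0, 0],
  ],
  hand=[-1, -1, -1],
)

```text
time: 7.98
position: [602.1, 149.5, 209.5]
eef_rot: [3.113, -0.42, -0.0]
ft_force: [0.1, 0.4, -3.1]
opening: 24.0
grip_force: 45.0
```

arm_command(
  dr=[
    [0, 0, 0],
    [0, 0, 0],
    [0, 0, 0],
  ],
  xyz=[
    [-1, 0.25, 0],
    [0, 0, 0],
    [0, 0, 0],
  ],
  hand=[-1, -1, -1],
)

```text
time: 8.23
position: [601.0, 149.8, 209.5]
eef_rot: [3.113, -0.42, 0.0]
ft_force: [-0.1, -0.2, -2.9]
opening: 23.7
grip_force: 45.0
```

arm_command(
  dr=[
    [0, 0, 0],
    [0, 0, 0],
    [0, 0, 0],
  ],
  xyz=[
    [-1, 0.25, 0],
    [0, 0, 0],
    [0, 0, 0],
  ],
  hand=[-1, -1, -1],
)

```text
time: 8.48
position: [600.0, 150.1, 209.5]
eef_rot: [3.113, -0.42, 0.0]
ft_force: [-0.9, 1.2, -2.8]
opening: 23.7
grip_force: 45.0
```

arm_command(
  dr=[
    [0, 0, 0],
    [0, 0, 0],
    [0, 0, 0],
  ],
  xyz=[
    [-1, 0.25, 0],
    [0, 0, 0],
    [0, 0, 0],
  ],
  hand=[-1, -1, -1],
)

```text
time: 8.73
position: [599.0, 150.3, 209.6]
eef_rot: [3.113, -0.42, 0.0]
ft_force: [-0.2, -0.1, -3.7]
opening: 23.9
grip_force: 45.0
```

arm_command(
  dr=[
    [0, 0, 0],
    [0, 0, 0],
    [0, 0, 0],
  ],
  xyz=[
    [-1, 0.25, 0],
    [0, 0, 0],
    [0, 0, 0],
  ],
  hand=[-1, -1, -1],
)

```text
time: 8.98
position: [598.4, 150.4, 209.5]
eef_rot: [3.113, -0.42, 0.001]
ft_force: [1.8, 0.8, -2.9]
opening: 24.1
grip_force: 45.0
```

arm_command(
  dr=[
    [0, 0, 0],
    [0, 0, 0],
    [0, 0, 0],
  ],
  xyz=[
    [-1, 0.25, 0],
    [0, 0, 0],
    [0, 0, 0],
  ],
  hand=[-1, -1, -1],
)

```text
time: 9.23
position: [597.9, 150.5, 209.5]
eef_rot: [3.113, -0.42, 0.003]
ft_force: [3.9, -0.9, -4.0]
opening: 23.4
grip_force: 45.0
```

arm_command(
  dr=[
    [0, 0, 0],
    [0, 0, 0],
    [0, 0, 0],
  ],
  xyz=[
    [-1, 0.25, 0],
    [0, 0, 0],
    [0, 0, 0],
  ],
  hand=[-1, -1, -1],
)

```text
time: 9.48
position: [597.6, 150.5, 209.5]
eef_rot: [3.113, -0.42, 0.006]
ft_force: [5.2, -2.1, -5.1]
opening: 23.6
grip_force: 45.0
```

Contact with the lip's outer face came at x≈598.5. I back off 3 mm to centre the lip in the gap, then lower.

arm_command(
  dr=[
    [0, 0, 0],
    [0, 0, 0],
    [0, 0, 0],
    [0, 0, 0],
    [0, 0, 0],
    [0, 0, 0],
    [0, 0, 0],
    [0, 0, 0],
    [0, 0, 0],
    [0, 0, 0],
    [0, 0, 0],
  ],
  xyz=[
    [2.7, -0.7, 0],
    [2.7, -0.7, 0],
    [0, 0, 0],
    [0, 0, -2],
    [0, 0, -3],
    [0, 0, -3],
    [0, 0, -3],
    [0, 0, -3],
    [0, 0, -2],
    [0, 0, 0],
    [0, 0, 0],
  ],
  hand=[-1, -1, -1, -1, -1, -1, -1, -1, -1, -1, -1],
)

```text
time: 10.4
position: [601.3, 149.6, 193.2]
eef_rot: [3.113, -0.42, -0.001]
ft_force: [-0.5, -0.1, -2.3]
opening: 23.8
grip_force: 45.0
```

arm_command(
  dr=[
    [0, 0, 0],
    [0, 0, 0],
    [0, 0, 0],
    [0, 0, 0],
    [0, 0, 0],
  ],
  xyz=[
    [0, 0, -2],
    [0, 0, -2],
    [0, 0, -2],
    [0, 0, 0],
    [0, 0, 0],
  ],
  hand=[-1, -1, -1, -1, -1],
)

```text
time: 10.82
position: [601.3, 149.6, 187.2]
eef_rot: [3.113, -0.42, -0.001]
ft_force: [-0.3, 0.2, -3.1]
opening: 23.2
grip_force: 45.0
```

arm_command(
  dr=[
    [0, 0, 0],
    [0, 0, 0],
    [0, 0, 0],
    [0, 0, 0],
  ],
  xyz=[
    [0, 0, -1.5],
    [0, 0, -1.5],
    [0, 0, 0],
    [0, 0, 0],
  ],
  hand=[-1, -1, -1, -1],
)

```text
time: 11.15
position: [601.4, 149.6, 184.3]
eef_rot: [3.113, -0.42, -0.001]
ft_force: [0.5, -0.1, -2.5]
opening: 24.0
grip_force: 45.0
```

arm_command(
  dr=[
    [0, 0, 0],
    [0, 0, 0],
    [0, 0, 0],
  ],
  xyz=[
    [0, 0, -1.5],
    [0, 0, 0],
    [0, 0, 0],
  ],
  hand=[-1, -1, -1],
)

```text
time: 11.4
position: [601.6, 149.6, 183.8]
eef_rot: [-3.113, 0.42, -0.002]
ft_force: [0.1, -0.7, -0.7]
opening: 23.8
grip_force: 45.0
```

Strip contact is at TCP z≈184, so the tip is at about 123, on top of the strip. I press lightly and slide towards the seen notch, in rail -y.

arm_command(
  dr=[
    [0, 0, 0],
    [0, 0, 0],
    [0, 0, 0],
  ],
  xyz=[
    [0, 0, -1.5],
    [-0.25, -1, 0],
    [0, 0, 0],
  ],
  hand=[-1, -1, -1],
)

```text
time: 11.65
position: [601.6, 149.4, 183.6]
eef_rot: [-3.111, 0.419, -0.004]
ft_force: [-1.1, 0.8, 5.8]
opening: 23.8
grip_force: 45.0
```

arm_command(
  dr=[
    [0, 0, 0],
    [0, 0, 0],
  ],
  xyz=[
    [-0.25, -1, 0],
    [0, 0, 0],
  ],
  hand=[-1, -1],
)

```text
time: 11.82
position: [601.6, 149.2, 183.6]
eef_rot: [-3.11, 0.418, -0.005]
ft_force: [-1.9, 3.3, 5.5]
opening: 23.8
grip_force: 45.0
```

arm_command(
  dr=[
    [0, 0, 0],
    [0, 0, 0],
  ],
  xyz=[
    [-0.25, -1, 0],
    [0, 0, 0],
  ],
  hand=[-1, -1],
)

```text
time: 11.98
position: [601.6, 148.4, 183.5]
eef_rot: [-3.11, 0.418, -0.005]
ft_force: [-0.4, 4.4, 5.5]
opening: 23.9
grip_force: 45.0
```

arm_command(
  dr=[
    [0, 0, 0],
    [0, 0, 0],
  ],
  xyz=[
    [-0.25, -1, 0],
    [0, 0, 0],
  ],
  hand=[-1, -1],
)

```text
time: 12.15
position: [601.3, 146.4, 182.7]
eef_rot: [-3.112, 0.419, -0.005]
ft_force: [0.7, 0.3, -1.9]
opening: 23.4
grip_force: 45.0
```

arm_command(
  dr=[
    [0, 0, 0],
    [0, 0, 0],
    [0, 0, 0],
    [0, 0, 0],
    [0, 0, 0],
  ],
  xyz=[
    [0, 0, 0],
    [0, 0, -1.5],
    [0, 0, -1.5],
    [0, 0, 0],
    [0, 0, 0],
  ],
  hand=[-1, -1, -1, -1, -1],
)

```text
time: 12.57
position: [600.0, 145.2, 177.1]
eef_rot: [3.112, -0.42, -0.004]
ft_force: [-0.6, -0.3, -2.9]
opening: 23.9
grip_force: 45.0
```

arm_command(
  dr=[
    [0, 0, 0],
    [0, 0, 0],
    [0, 0, 0],
    [0, 0, 0],
  ],
  xyz=[
    [0, 0, -1.5],
    [0, 0, -1],
    [0, 0, 0],
    [0, 0, 0],
  ],
  hand=[-1, -1, -1, -1],
)

```text
time: 12.9
position: [600.5, 145.6, 176.0]
eef_rot: [3.113, -0.42, 0.0]
ft_force: [-0.1, 0.5, -2.4]
opening: 23.5
grip_force: 45.0
```

arm_command(
  dr=[
    [0, 0, 0],
    [0, 0, 0],
    [0, 0, 0],
  ],
  xyz=[
    [0, 0, -1],
    [0, 0, 0],
    [0, 0, 0],
  ],
  hand=[-1, -1, -1],
)

```text
time: 13.15
position: [600.5, 145.6, 175.9]
eef_rot: [-3.113, 0.42, -0.001]
ft_force: [-2.2, -0.9, 0.9]
opening: 23.4
grip_force: 45.0
```

arm_command(
  dr=[
    [0, 0, 0],
    [0, 0, 0],
    [0, 0, 0],
  ],
  xyz=[
    [0, 0, -1],
    [0, 0, 0],
    [0, 0, 0],
  ],
  hand=[-1, -1, -1],
)

```text
time: 13.4
position: [600.5, 145.6, 175.9]
eef_rot: [-3.113, 0.42, -0.002]
ft_force: [-1.5, -0.2, 4.8]
opening: 23.8
grip_force: 45.0
```

It sits on the channel floor, having dropped 8 mm. I ease off and release.

arm_command(
  dr=[
    [0, 0, 0],
    [0, 0, 0],
    [0, 0, 0],
    [0, 0, 0],
    [0, 0, 0],
  ],
  xyz=[
    [0, 0, 1.3],
    [0, 0, 0],
    [0, 0, 0],
    [0, 0, 0],
    [0, 0, 0],
  ],
  hand=[-1, -1, -1, -1, -1],
  force=4,
)

```text
time: 13.82
position: [601.0, 145.7, 175.9]
eef_rot: [-3.113, 0.42, -0.003]
ft_force: [1.3, 0.0, 3.1]
opening: 24.0
grip_force: 4.0
```

arm_command(
  dr=[
    [0, 0, 0],
    [0, 0, 0],
    [0, 0, 0],
    [0, 0, 0],
    [0, 0, 0],
    [0, 0, 0],
    [0, 0, 0],
  ],
  xyz=[
    [0, 0, 0],
    [0, 0, 0],
    [0, 0, 0],
    [0, 0, 0],
    [0, 0, 0],
    [0, 0, 0],
    [0, 0, 0],
  ],
  hand=[-0.4, -0.3, -0.2, -0.1, 0, 0, 0],
)

```text
time: 14.4
position: [600.4, 145.7, 175.2]
eef_rot: [3.113, -0.42, -0.0]
ft_force: [-0.5, -0.1, -0.6]
opening: 47.4
grip_force: 0.0
```

```bash
python3 look.py pics/l3.png 37
```

```text
[600.39267466 145.65817041 175.19217128] -0.26819020004641914 [-0.52558059 -0.13791397 -0.58846651]
```

View pics/l3.png

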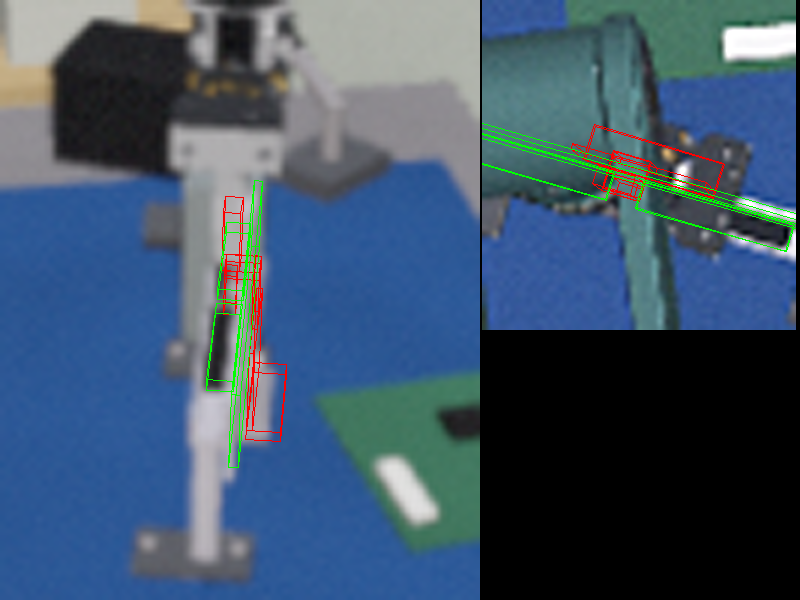

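The released carrier hangs on the outer side where predicted, with its foot in the side view at (262,400). I retreat straight up.

arm_command(
  dr=[
    [0, 0, 0],
    [0, 0, 0],
    [0, 0, 0],
    [0, 0, 0],
    [0, 0, 0],
    [0, 0, 0],
    [0, 0, 0],
    [0, 0, 0],
    [0, 0, 0],
    [0, 0, 0],
    [0, 0, 0],
    [0, 0, 0],
    [0, 0, 0],
    [0, 0, 0],
  ],
  xyz=[
    [0, 0, 5],
    [0, 0, 10],
    [0, 0, 20],
    [0, 0, 25],
    [0, 0, 25],
    [0, 0, 25],
    [0, 0, 20],
    [-20, -20, 10],
    [-25, -25, 0],
    [-25, -25, 0],
    [-25, -25, 0],
    [-25, -25, 0],
    [-20, -20, 0],
    [0, 0, 0],
  ],
  hand=[0, 0, 0, 0, 0, 0, 0, 0, 0, 0, 0, 0, 0, 0],
)

```text
time: 15.67
position: [457.9, 3.1, 318.0]
eef_rot: [3.111, -0.426, 0.005]
ft_force: [0.7, 0.2, 0.4]
opening: 46.9
grip_force: 0.0
```

```bash
python3 - <<'E'
from h import *
import time
p=env.sense(); print(p["position"],p["time"])
im=[env.read_camera("side") for _ in range(4)]; t=env.read_camera("top")
print(np.abs(im[0].astype(int)-im[3])[140:200,225:280].max())
out=np.zeros((600,800,3),np.uint8)
for I,c,(c0,c1,r0,r1),k,X in((im[3],"side",(215,295,105,205),6,0),(t,"top",(165,222,140,200),5.5,482)):
    A=np.ascontiguousarray(crop(I,c0,c1,r0,r1,k))
    if X==0: wire(c,CAR,601,145.6,-.262,37,A,[c0,r0],k,(0,0,255))
    out[:A.shape[0],X:X+A.shape[1]]=A
cv2.imwrite("pics/l4.png",out)
E
```

```text
[457.91742537   3.08288609 317.96601216] 15.6667
10
```

View pics/l4.png

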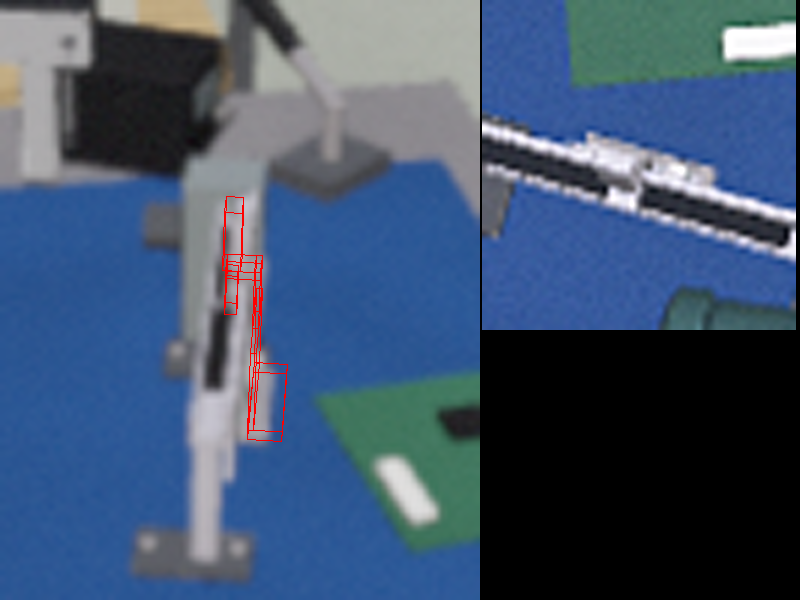

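The carrier hangs at the notch, top view (625,175), with the board outside the lip and a slight natural lean. Its height matches fully down, and it is still between frames. I hand in.

```bash
python3 -c "
from workcell import env
print(env.job_done())"
```

```text
the job is handed in; nothing more can be done
None
```

The grey hooked carrier hangs on the rail at rest with its board outside the lip and its tongue seated in the strip's notch. The tongue dropped the full 8 mm to the channel floor, the gripper is clear, and the job was handed in at about 16 s.

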